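# Hang the coupon carrier in the notch of the rinse bath's rim

## Robot

A 6-joint arm with a two-finger parallel gripper is mounted at the origin on a cart in front of the work surface, level with it; the furniture and walls round the work are solid. World frame = base frame: x ahead of the robot, y to its left, z up, the work surface at z = 0. Lengths are in m, angles in rad, forces in N, time in s.
With the tool pointing down it reaches from about 0.3 to 0.775 m from the base axis. Payload 14.6 kg.
Tool frame: the origin (TCP) lies midway between the tips of the shut fingers; the grasp point (between the pads) lies 19 mm behind it (ctrl.grip_depth is the z of the grasp point in the tool frame, in m); z points along the fingers, y is the line along which they close (so a half turn about z gives the same grasp; the last joint's range is limited). The gripper opens to 94 mm and grips with 3 to 60 N. Pads are 16 mm wide; open, the fingers measure 119 mm over their backs; the gripper's body (75 mm by 177 mm) begins 78 mm behind the grasp point.
Start: joints at [-0.067, 0.3, 1.521, -0, 1.321, -0.067], TCP at [0.55, -0, 0.205] pointing down, gripper open.
Joint ranges: [-3.03, 3.03], [-0.79, 2.21], [0.23, 2.52], [-1.04, 4.18], [0, 3.07], [-2.55, 2.55]. Speed limits (rad/s): [2.22, 2.22, 2.57, 3.14, 3.14, 3.14].

## Interface

Orientations are given as [roll, pitch, yaw] about the fixed x, y, z axes, in that order (R = Rz(yaw) Ry(pitch) Rx(roll)).
In Python, from station import ctrl gives the robot as it stands. The module is installed in compiled form; this text tells all that it offers.
- The arm moves only by the tool carry_out, never from a script. Its argument "commands" is a list of rows, each a list of 3 entries, a list of its own where there are three numbers: the closure, from 0 (fully open) to 1 (shut), then the shift along the tool's x, y, z in mm, then the turn, a rotation vector about the tool's x, y, z in rad. In form: [[gripper, [tx, ty, tz], [wx, wy, wz]], ...]. A call has 1 to 10 rows; each row shifts and turns the commanded pose from where the row before left it, along the tool's axes as they then stand; what a row does not reach is not made up. A row lasts 1/8 s, in which the tool goes at most 62.5 mm and 10.7 degrees, less where a joint would pass 70% of its speed; a pose out of reach is approached as far as the arm can. A call with a gripper value outside its range is refused whole. The fingers move at their own pace and stop on an object; "squeeze" is the grip in N (left out, the last holds). Time passes only in rows, so rows that do not move let the fingers close. It gives the time, the measured TCP pose, the force, the opening and the grip force at its end, in the units of the state.
- ctrl.get_obs(): the state, without advancing time (a new reading comes with each control period).
- ctrl.camera(name): name is "scene" or "side" or "wrist"; returns a dict with "img" (384x512x3 uint8, blue, green, red), "camera_matrix" (3x3 intrinsics, pixels), "rvec" (rotation vector, rad) and "tvec" (3), from world to camera coordinates, as OpenCV has them. Camera axes: x right, y down, z forward; pixel columns grow to the right and rows downward; lengths in m; the calibration is good to about 2 mm. A picture is of the moment at which its call begins. There is no depth.
- ctrl.hand_in(): hands the job in; it is judged then, once.
Trained networks look in the newest picture that a camera, given by its name, has taken for a name from the list of things; names that differ only in an ending like _2 or _b are one class to them, and where a whole thing is asked for, a point or a joint stands for the part that bears it (a point fixed in the world has none). Each returns a list of dicts, best first, with "score" (0 to 1); they miss things now and then, are a little off and sometimes report something else, mostly with a low value. They report only what shows in the picture. A call takes as long as a camera call. They do not tell look-alikes from the thing itself.
- ctrl.outline_of(thing, camera): "region" (384x512 bool, what is visible of it).
- ctrl.place_of(thing, camera): "at" ([x, y, z] in m, in world coordinates, good to about 4 mm: a listed point, or the origin of a listed thing).
The state is a dict: "time_s": time; "qpos": joint angles; "joint_vel": joint speeds; "tau": joint torques, N m; "ee_pos": TCP position; "eef_rot": TCP orientation; "force": force on the tool from outside, world axes, zero at the start; "moment": the same for the moment, N m; "grip_width": finger opening in m; "grip_force": force on a finger pad.
Only numpy, scipy, OpenCV 4.12 (cv2) and the standard library are available. Lean on these libraries where they do the work, as an engineer would, in place of code of your own. Each camera call takes 0.05 s, during which the arm holds its last target. There are 200 camera calls.

## Task

Pick up the steel coupon carrier by its orange grip and hang it by its own hook on the blue strip along the near rim of the rinse bath, with the coupons inside the bath. The hook must sit fully home in the strip's notch so that the carrier stays put. Be gentle with the bath, do not disturb the glassware, and let go.

Things in the scene. Friction and masses are not known exactly. Their poses are not given: they have to be found in the camera images.
- carrier: steel carrier with five upright copper and brass coupons, 0.2 to 0.4 kg, standing on the bench. Origin: centre of its underside; z up. Tray 56 (x) x 70 (y) mm. At its -x side a 3 mm back plate, 40 mm wide, outer face at x -29.5, rises to z 112 and carries the hook. Centre of mass within 8 mm of the grip's upright axis
- grip (a point): centre of the carrier's upright orange grip block, at (0, 0, 132) mm in the carrier's frame, axes as the carrier's. The block is 28 mm in x, 14 mm in y (take it across these), 40 mm high (z 112 to 152). Below it a steel arm 16 mm wide (z 108 to 112) runs to the back plate
- hook_seat (a point): middle of the underside of the hook's roof, at (-33.5, 0, 108) mm in the carrier's frame, axes as the carrier's. The hook is 22 mm wide (y); roof 4 mm thick, reaching from the back plate to -x; then a 3 mm lip down to z 94, its inner face at x -37.5. Mouth between lip and back plate: 8 mm
- bath: open steel rinse bath, fixed, 144 (x) x 270 (y) mm, walls 4 mm thick and 112 mm high, inner floor at z 10. Origin: centre of its underside, z up; the near wall is at -x and carries the blue strip. With the carrier hung in the notch, its x axis points as the bath's and its underside is at about z 24
- strip_line (a point): point (-70, 0, 140) mm in the bath's frame, axes as the bath's: middle of the near wall's thickness, height of the strip's top. The blue strip (4 mm thick, 170 mm long in y) stands on this wall; one notch, 25.5 mm wide, floor 8 mm below the top, centred anywhere from 30 mm left to 30 mm right of this point along y: not measured, find it by eye or feel
- beaker: empty glass beaker, 70 mm wide, 92 mm high; origin centre of underside. Leave alone.
- flask: stoppered conical glass flask, 66 mm wide, 111 mm high; origin centre of underside. Leave alone.
- vial: glass vial with red cap, 27 mm wide, 59 mm high; origin centre of underside. Leave alone.
Things that resemble listed ones, but are neither listed nor needed, are in the scene too. Leave any brown look-alike of the carrier alone.

How it is judged:
By the outcome, as a careful person would: the job done as asked, in the order asked, and still so for the second after the job is handed in, with the robot touching nothing.
It also fails if it takes over 64 s, if anything falls off the work surface, if the arm or the gripper's body presses on something with over 40 N, if the wrist force passes 120 N, or if a joint passes its speed limit or range.

## Working session

There is one attempt and no reset: what is moved stays moved. The work goes in short steps, Python scripts to look and compute and a tool call to move; the robot and the scene stay as the last step left them, time stands still between calls to the robot, and variables do not carry over. Pictures are saved under pics/ and viewed, at most 11 in all, crops included, and the job is handed in when it is done.

Besides the shell and the picture viewer there is one more tool, called after "Emit:" as name(argument=value, ...), one argument or row to a line, values as JSON. carry_out: Moves the arm, as the interface text tells. Its arguments: {"type":"object","properties":{"commands":{"type":"array","items":{"type":"array"}},"squeeze":{"type":"number"}},"required":["commands"]}

```bash
mkdir -p pics; python3 - <<'E'
from station import ctrl
import cv2,numpy as np
ims=[]
for c in("scene","side"):
    d=ctrl.camera(c); cv2.imwrite(f"pics/{c}0.png",d["img"])
    for t in("carrier","grip","hook_seat","bath","strip_line","beaker","flask","vial"):
        for r in ctrl.place_of(t,c)[:3]:
            p=np.array(r["at"]); px=cv2.projectPoints(p[None],d["rvec"],d["tvec"],d["camera_matrix"],None)[0].ravel()
            print(c,t,round(r["score"],2),p.round(3),px.round())
    print(c,-cv2.Rodrigues(d["rvec"])[0].T@d["tvec"].ravel())
o=ctrl.get_obs();print(o["ee_pos"],o["eef_rot"],o["force"],ctrl.grip_depth)
E
```

```text
scene carrier 0.93 [ 0.419 -0.62  -0.004] [379. 278.]
scene carrier 0.87 [ 0.5   -0.314 -0.002] [291. 228.]
scene carrier 0.69 [ 0.458 -0.184 -0.003] [251. 224.]
scene grip 0.92 [ 0.451 -0.065  0.134] [218. 181.]
scene grip 0.86 [ 0.459 -0.187  0.129] [251. 190.]
scene grip 0.71 [ 0.502 -0.314  0.132] [293. 193.]
scene hook_seat 0.69 [ 0.426 -0.182  0.106] [244. 201.]
scene hook_seat 0.69 [ 0.528 -0.309  0.107] [295. 196.]
scene hook_seat 0.58 [ 0.432 -0.038  0.108] [208. 188.]
scene bath 0.93 [0.577 0.168 0.001] [191. 182.]
scene strip_line 0.77 [0.513 0.187 0.138] [172. 157.]
scene beaker 0.82 [ 0.638 -0.167 -0.   ] [272. 196.]
scene beaker 0.63 [ 0.423 -0.182  0.108] [243. 201.]
scene flask 0.66 [ 0.641 -0.297  0.005] [304. 204.]
scene vial 0.53 [0.381 0.089 0.003] [173. 212.]
scene [-0.36052827 -0.69627259  0.71838691]
side carrier 0.93 [ 0.46  -0.186 -0.   ] [276. 228.]
side carrier 0.71 [ 0.421 -0.624  0.003] [289. 161.]
side carrier 0.69 [ 0.447 -0.07  -0.   ] [280. 253.]
side grip 0.92 [ 0.452 -0.187  0.133] [279. 189.]
side grip 0.78 [ 0.5   -0.312  0.129] [264. 169.]
side grip 0.74 [ 0.421 -0.621  0.136] [290. 128.]
side hook_seat 0.97 [ 0.534 -0.305  0.107] [253. 176.]
side hook_seat 0.89 [ 0.387 -0.629  0.107] [299. 134.]
side hook_seat 0.85 [ 0.422 -0.182  0.111] [290. 197.]
side bath 0.67 [0.577 0.167 0.003] [221. 316.]
side strip_line 0.74 [0.514 0.182 0.136] [247. 275.]
side beaker 0.95 [ 0.633 -0.177 -0.002] [217. 229.]
side flask 0.56 [ 0.64  -0.297  0.001] [220. 207.]
side vial 0.76 [ 0.379  0.091 -0.001] [308. 296.]
side [0.44026122 0.90793705 0.76438805]
[ 5.49996566e-01 -3.14637333e-06  2.05455395e-01] [3.14156676e+00 1.64840767e-06 1.57079411e+00] [ 0.17729183 -0.23872916 -0.39220596] -0.0188
```

View pics/scene0.png

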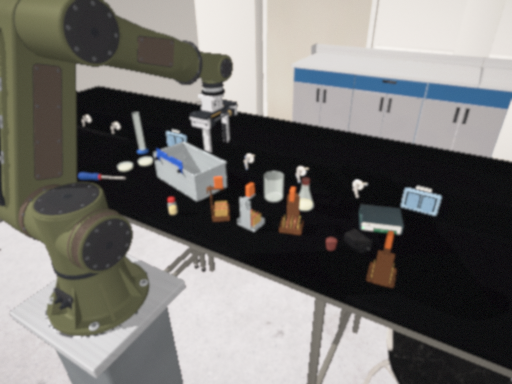

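View pics/side0.png

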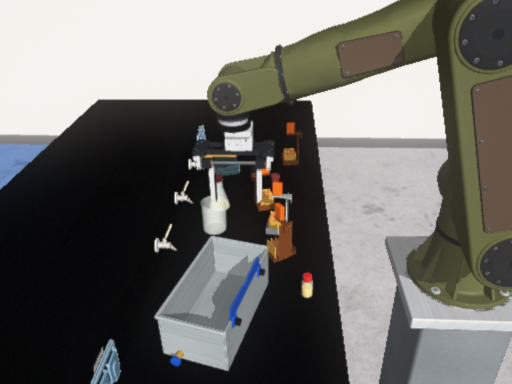

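Candidates for the carrier in the scene view are at (218,181), (251,190), (293,193) and (388,240). Only (251,190), world ~(0.457,-0.186), looks steel grey; the other three are brown. I'll check it in a close crop. The bath is at (191,170), with its blue strip at (170,157).

```bash
python3 - <<'E'
import cv2
a=cv2.imread("pics/scene0.png")[165:245,200:310];b=cv2.imread("pics/side0.png")[150:270,235:315]
a=cv2.resize(a,None,fx=4,fy=4,interpolation=2);b=cv2.resize(b,(214,320),interpolation=2)
cv2.imwrite("pics/crop.png",cv2.hconcat([a,b]))
E
```

```text
(no output)
```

View pics/crop.png

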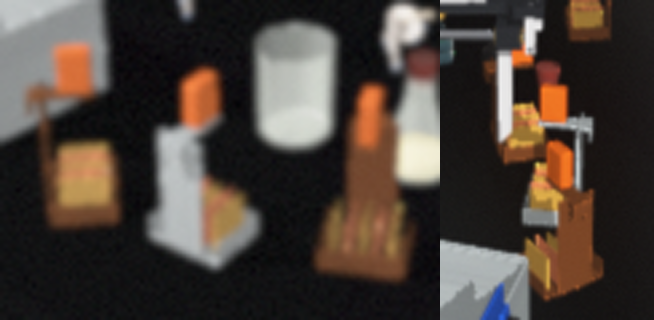

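The crop shows that the middle one, scene (251,190), is the grey steel carrier. Its back plate and hook face the robot, and both neighbours are brown. I'm moving above it.

Emit:
carry_out(
  commands=[
    [0,[0,0,-60],[0,0,0]],
    [0,[-47,-24,0],[0,0,0]],
    [0,[-47,-24,0],[0,0,0]],
    [0,[-47,-24,0],[0,0,0]],
    [0,[-46,-22,0],[0,0,0]],
  ],
)

```text
time_s: 1.52
ee_pos: [0.455, -0.1883, 0.2656]
eef_rot: [3.141, 0.0, 1.571]
force: [0.7, 0.4, -0.3]
grip_width: 0.0943
grip_force: 0.0
```

Emit:
carry_out(
  commands=[
    [0.3,[0,0,0],[0,0,-0.178]],
    [0.3,[0,0,0],[0,0,-0.178]],
    [0.3,[0,0,0],[0,0,-0.178]],
    [0.3,[0,0,0],[0,0,-0.178]],
    [0.3,[0,0,0],[0,0,-0.178]],
    [0.3,[0,0,0],[0,0,-0.178]],
    [0.3,[0,0,0],[0,0,-0.178]],
    [0.3,[0,0,0],[0,0,-0.178]],
    [0.3,[0,0,0],[0,0,0]],
    [0.3,[0,0,0],[0,0,0]],
  ],
)

```text
time_s: 2.78
ee_pos: [0.456, -0.187, 0.2655]
eef_rot: [3.142, 0.0, 2.991]
force: [0.7, -0.3, 1.0]
grip_width: 0.0656
grip_force: 0.0
```

```bash
python3 - <<'E'
from station import ctrl
import cv2,numpy as np
ims=[]
for c in("wrist","scene","side"):
    d=ctrl.camera(c); ims.append(d["img"])
    for t in("carrier","grip","hook_seat","bath","strip_line"):
        for r in ctrl.place_of(t,c)[:3]:
            p=np.array(r["at"]); px=cv2.projectPoints(p[None],d["rvec"],d["tvec"],d["camera_matrix"],None)[0].ravel()
            print(c,t,round(r["score"],2),p.round(4),px.round())
o=ctrl.get_obs();print(o["time_s"],o["ee_pos"],o["eef_rot"],o["qpos"],o["grip_width"])
cv2.imwrite("pics/w1.png",ims[0])
# close bath crop from first side picture
a=cv2.imread("pics/side0.png")[235:365,150:280]; cv2.imwrite("pics/bath.png",cv2.resize(a,None,fx=4.5,fy=4.5,interpolation=2))
E
```

```text
wrist carrier 0.94 [ 4.560e-01 -1.853e-01  2.000e-04] [260. 156.]
wrist carrier 0.89 [ 0.4494 -0.0663  0.0018] [344. 139.]
wrist carrier 0.56 [ 0.4984 -0.3121  0.0007] [177. 198.]
wrist grip 0.84 [ 0.4562 -0.1811  0.1296] [264. 178.]
wrist grip 0.84 [ 0.4993 -0.3117  0.1314] [148. 236.]
wrist grip 0.81 [ 0.4527 -0.0671  0.1346] [379. 159.]
wrist hook_seat 0.93 [ 0.4332 -0.0421  0.1072] [392. 133.]
wrist hook_seat 0.85 [ 0.4243 -0.1821  0.1131] [258. 145.]
wrist hook_seat 0.61 [ 0.5289 -0.308   0.1082] [164. 250.]
wrist bath 0.44 [ 0.4584 -0.1819  0.1302] [264. 181.]
wrist strip_line 0.38 [ 0.4592 -0.1868  0.0029] [259. 159.]
wrist strip_line 0.27 [ 0.6402 -0.2991 -0.0012] [206. 281.]
scene carrier 0.82 [ 0.4978 -0.3118 -0.0005] [290. 228.]
scene carrier 0.76 [ 0.4604 -0.1833 -0.0007] [251. 223.]
scene carrier 0.71 [ 0.4192 -0.6191 -0.0022] [379. 277.]
scene grip 0.98 [ 0.4577 -0.19    0.13  ] [251. 191.]
scene grip 0.74 [ 0.4188 -0.627   0.1338] [391. 239.]
scene grip 0.71 [ 0.4509 -0.068   0.1329] [218. 181.]
scene hook_seat 0.94 [ 0.5287 -0.309   0.108 ] [295. 196.]
scene hook_seat
[... 399 characters left out ...]
.87 [ 0.4584 -0.185  -0.0009] [277. 229.]
side grip 0.94 [ 0.4507 -0.0692  0.1303] [279. 213.]
side grip 0.92 [ 0.4994 -0.3091  0.1335] [264. 168.]
side grip 0.84 [ 0.4513 -0.1854  0.1325] [280. 189.]
side hook_seat 0.95 [ 0.5331 -0.3083  0.1079] [253. 176.]
side hook_seat 0.9 [ 0.4241 -0.1825  0.1068] [289. 198.]
side hook_seat 0.8 [ 0.3861 -0.6252  0.1036] [299. 136.]
side bath 0.73 [ 5.777e-01  1.715e-01 -3.000e-04] [221. 318.]
side strip_line 0.72 [0.5149 0.1854 0.1413] [246. 275.]
3.675 [ 0.45598798 -0.18699417  0.26544336] [3.14158211e+00 1.87833778e-05 2.99478808e+00] [-4.63511162e-01  1.29396153e-01  1.58787486e+00  1.60416039e-05
  1.42430708e+00 -1.88750525e+00] 0.06600819093165398
```

View pics/w1.png

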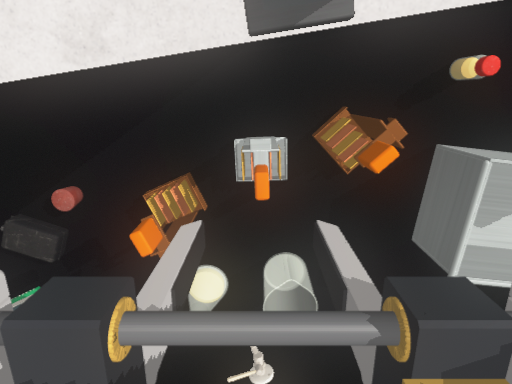

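View pics/bath.png

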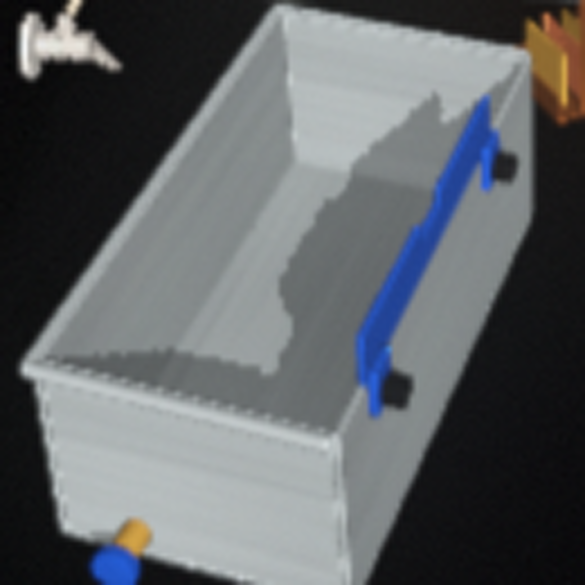

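The wrist view shows the carrier at (262,165), square with the gripper. In the side view the bath's strip notch is near (245,282). I'll centre, go down and grip.

Emit:
carry_out(
  commands=[
    [0.4,[0,1.5,50],[0,0,0]],
    [0.4,[0,0,50],[0,0,0]],
    [0.4,[0,0,30],[0,0,0]],
    [0.4,[0,0,18],[0,0,0]],
    [0.4,[0,0,0],[0,0,0]],
    [0.4,[0,0,0],[0,0,0]],
  ],
)

```text
time_s: 4.42
ee_pos: [0.4566, -0.1857, 0.1183]
eef_rot: [-3.141, 0.001, 2.995]
force: [-0.6, 0.5, -0.0]
grip_width: 0.0563
grip_force: 0.0
```

Emit:
carry_out(
  commands=[
    [0.75,[0,0,0],[0,0,0]],
    [0.8,[0,0,0],[0,0,0]],
    [0.85,[0,0,0],[0,0,0]],
    [0.9,[0,0,0],[0,0,0]],
    [1,[0,0,0],[0,0,0]],
    [1,[0,0,0],[0,0,0]],
    [1,[0,0,0],[0,0,0]],
    [1,[0,0,0],[0,0,0]],
  ],
  squeeze=30,
)

```text
time_s: 5.42
ee_pos: [0.4561, -0.1855, 0.1173]
eef_rot: [3.142, -0.0, 2.995]
force: [0.2, 0.1, -2.4]
grip_width: 0.0139
grip_force: 30.0
```

Emit:
carry_out(
  commands=[
    [1,[0,0,-5],[0,0,0]],
    [1,[0,0,-25],[0,0,0]],
    [1,[0,0,-50],[0,0,0]],
    [1,[0,0,-60],[0,0,0]],
    [1,[0,0,-60],[0,0,0]],
    [1,[0,0,0],[0,0,0]],
    [1,[0,0,0],[0,0,0]],
  ],
)

```text
time_s: 6.3
ee_pos: [0.4559, -0.1854, 0.3164]
eef_rot: [3.141, -0.001, 2.995]
force: [0.3, -0.5, -3.1]
grip_width: 0.0142
grip_force: 30.0
```

Emit:
carry_out(
  commands=[
    [1,[-5,25,0],[0,0,0]],
    [1,[-9,46,0],[0,0,0]],
    [1,[-9,46,0],[0,0,0]],
    [1,[-9,46,0],[0,0,0]],
    [1,[-9,46,0],[0,0,0]],
    [1,[-9,46,0],[0,0,0]],
    [1,[-9,46,0],[0,0,0]],
    [1,[-9,46,0],[0,0,0]],
    [1,[-3,22,0],[0,0,0]],
    [1,[0,0,0],[0,0,0.1]],
  ],
)

```text
time_s: 7.55
ee_pos: [0.5801, 0.1707, 0.3145]
eef_rot: [-3.14, -0.004, 2.895]
force: [0.1, 0.2, -3.4]
grip_width: 0.0141
grip_force: 30.0
```

Emit:
carry_out(
  commands=[
    [1,[0,0,0],[0,0,0]],
    [1,[0,0,0],[0,0,0]],
    [1,[0,0,0],[0,0,0]],
  ],
)

```text
time_s: 7.92
ee_pos: [0.5804, 0.1688, 0.3172]
eef_rot: [-3.141, -0.0, 2.896]
force: [-0.2, 0.6, -2.9]
grip_width: 0.0138
grip_force: 30.0
```

```bash
cat > h.py <<'E'
from station import ctrl
import cv2,numpy as np
def proj(d,p): return cv2.projectPoints(np.array(p,float).reshape(-1,3),d["rvec"],d["tvec"],d["camera_matrix"],None)[0].reshape(-1,2)
def ray(d,uv,z):
    R=cv2.Rodrigues(d["rvec"])[0]; c=-R.T@np.ravel(d["tvec"])
    v=R.T@np.linalg.inv(d["camera_matrix"])@[uv[0],uv[1],1.]
    return c+v*(z-c[2])/v[2]
E
python3 - <<'E'
from h import *
import pickle
D={}
for c in("wrist","scene","side"):
    d=ctrl.camera(c); D[c]=d
    for t in("grip","hook_seat","bath","strip_line"):
        for r in ctrl.place_of(t,c)[:2]:
            p=np.array(r["at"]); print(c,t,round(r["score"],2),p.round(4),proj(d,p)[0].round())
pickle.dump(D,open("D.pkl","wb"))
o=ctrl.get_obs();print(o["time_s"],o["ee_pos"],o["eef_rot"],o["qpos"])
d=D["wrist"];print(-cv2.Rodrigues(d["rvec"])[0].T@np.ravel(d["tvec"]))
cv2.imwrite("pics/w2.png",d["img"])
s=D["side"]["img"][225:375,155:305]; cv2.imwrite("pics/s2.png",cv2.resize(s,(600,600),interpolation=2))
print(ray(D["side"],(242.5,287),.138),ray(D["side"],(247.5,277.5),.138))
E
```

```text
wrist grip 0.91 [ 0.4518 -0.0694  0.1332] [ 20. 110.]
wrist grip 0.8 [0.5831 0.1704 0.3314] [262. 248.]
wrist hook_seat 0.9 [0.5472 0.1781 0.3088] [260. 176.]
wrist hook_seat 0.61 [ 0.4295 -0.0414  0.1107] [48. 83.]
wrist bath 0.79 [0.5809 0.1679 0.0007] [258. 151.]
wrist strip_line 0.87 [0.5133 0.1875 0.1408] [260. 107.]
scene grip 0.82 [ 0.4488 -0.0653  0.1325] [217. 182.]
scene grip 0.76 [ 0.5034 -0.3112  0.1325] [292. 193.]
scene hook_seat 0.84 [ 0.5268 -0.3056  0.1082] [294. 195.]
scene hook_seat 0.67 [ 0.4323 -0.0387  0.1101] [208. 188.]
scene bath 0.96 [0.5726 0.1663 0.0031] [191. 182.]
scene strip_line 0.66 [0.5122 0.188  0.1371] [172. 157.]
side grip 0.9 [0.5786 0.1679 0.3329] [210. 190.]
side grip 0.9 [ 0.4536 -0.0685  0.1333] [278. 212.]
side hook_seat 0.81 [ 0.5331 -0.3088  0.1093] [253. 175.]
side hook_seat 0.72 [0.5472 0.1726 0.3088] [227. 202.]
side bath 0.95 [0.5781 0.1673 0.0013] [221. 316.]
side strip_line 0.89 [0.5178 0.186  0.138 ] [245. 276.]
8.675 [0.58042409 0.16915053 0.31745732] [3.14156636e+00 8.87181880e-06 2.89483396e+00] [ 2.22987353e-01  3.73959827e-01  1.16802221e+00  1.94350697e-05
  1.59959080e+00 -1.10104972e+00]
[0.50311506 0.18840488 0.4965718 ]
[0.51956924 0.219378   0.138     ] [0.51168713 0.19047216 0.138     ]
```

View pics/w2.png

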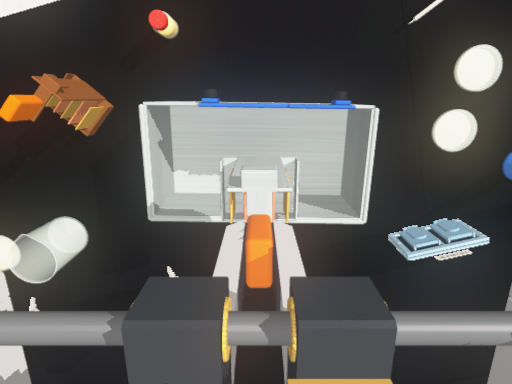

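In the wrist view the bath is square to the carrier within a degree. Its near rim runs from (142,103) to (376,106), and the blue strip spans columns 200–350. I need to zoom in on the strip for the notch.

```bash
python3 - <<'E'
import pickle
from h import *
D=pickle.load(open("D.pkl","rb"))
w=D["wrist"]; s=D["side"]
a=cv2.resize(w["img"][90:120,195:360],(792,144),interpolation=2)
b=cv2.resize(s["img"][245:335,215:275],(270,405),interpolation=2)
sc=D["scene"]["img"][140:190,145:235]; c=cv2.resize(sc,(522,405),interpolation=2)
bot=cv2.hconcat([b,c]); cv2.imwrite("pics/z.png",cv2.vconcat([a,bot]))
# blue columns profile in wrist
g=w["img"].astype(int); m=(g[...,0]-g[...,2]>60)&(g[...,0]>90)
for x in range(196,358,3): 
    r=np.where(m[92:118,x])[0]+92
    print(x,(r.min(),r.max(),g[r,x,0].max()) if len(r) else None,end=' ')
# bath yaw: far/near rim ends on z=.112
for uv in((142,103),(376,106),(148,221),(370,222)): print(ray(w,uv,.112).round(4))
E
```

```text
196 None 199 (np.int64(103), np.int64(106), np.int64(240)) 202 (np.int64(98), np.int64(106), np.int64(243)) 205 (np.int64(98), np.int64(106), np.int64(243)) 208 (np.int64(98), np.int64(106), np.int64(244)) 211 (np.int64(98), np.int64(106), np.int64(244)) 214 (np.int64(98), np.int64(106), np.int64(244)) 217 (np.int64(98), np.int64(106), np.int64(243)) 220 (np.int64(103), np.int64(106), np.int64(243)) 223 (np.int64(103), np.int64(106), np.int64(243)) 226 (np.int64(103), np.int64(106), np.int64(243)) 229 (np.int64(103), np.int64(106), np.int64(243)) 232 (np.int64(103), np.int64(106), np.int64(243)) 235 (np.int64(103), np.int64(106), np.int64(242)) 238 (np.int64(103), np.int64(106), np.int64(242)) 241 (np.int64(103), np.int64(106), np.int64(241)) 244 (np.int64(103), np.int64(107), np.int64(241)) 247 (np.int64(103), np.int64(107), np.int64(242)) 250 (np.int64(103), np.int64(107), np.int64(242)) 253 (np.int64(103), np.int64(107), np.int64(243)) 256 (np.int64(103), np.int64(107), np.int64(244)) 259 (np.int64(104), np.int64(107), np.int64(244)) 262 (np.int64(104), np.int64(107), np.int64(244
[... 944 characters left out ...]
64(243)) 322 (np.int64(105), np.int64(108), np.int64(243)) 325 (np.int64(105), np.int64(108), np.int64(244)) 328 (np.int64(105), np.int64(108), np.int64(244)) 331 (np.int64(101), np.int64(108), np.int64(244)) 334 (np.int64(100), np.int64(108), np.int64(244)) 337 (np.int64(100), np.int64(108), np.int64(244)) 340 (np.int64(100), np.int64(108), np.int64(244)) 343 (np.int64(100), np.int64(108), np.int64(243)) 346 (np.int64(100), np.int64(108), np.int64(244)) 349 (np.int64(100), np.int64(108), np.int64(243)) 352 (np.int64(105), np.int64(108), np.int64(243)) 355 (np.int64(106), np.int64(108), np.int64(240)) [0.4764 0.0561 0.112 ]
[0.5457 0.3184 0.112 ]
[0.6166 0.0138 0.112 ]
[0.6874 0.2898 0.112 ]
```

View pics/z.png

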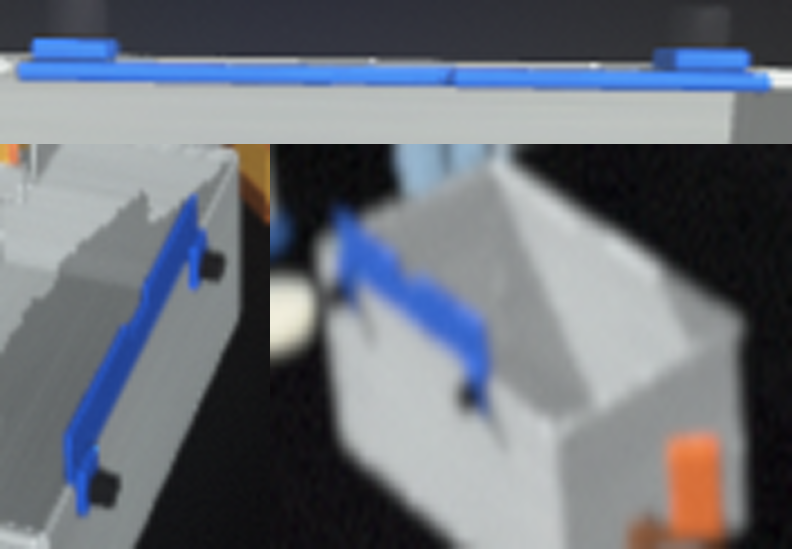

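The top zoom shows a dark seam at wrist column ~289. That is the notch wall facing the camera, seen from above. I'll check it by projecting notch hypotheses into the side and scene views.

```bash
python3 - <<'E'
import pickle
from h import *
D=pickle.load(open("D.pkl","rb"));w=D["wrist"]
g=w["img"].astype(float)
print("row105/106",[tuple(int(g[r,c,0]) for r in(105,106)) for c in range(284,296)])
def sub(r,c0,c1):
    v=(g[r,c0:c1,0]-g[r,c0:c1,2]); t=(v.min()+v.max())/2; i=np.where(np.diff(np.sign(v-t)))[0][0]; return c0+i+(t-v[i])/(v[i+1]-v[i])
l=sub(105,190,206); r=sub(107,348,366); print(l,r)
L=ray(w,(l,104.7),.14);R=ray(w,(r,107),.14); u=(R-L)/np.linalg.norm(R-L); mid=(L+R)/2
print(L,R,"len",np.linalg.norm(R-L),"mid",mid,"yaw",-np.arctan2(u[0],u[1]))
for c in(288.5,289,289.5): print("seam s",(ray(w,(c,105.8),.14)-mid)@u)
n=np.array([u[1],-u[0],0])
# blue masks: notch in side/scene. s on the strip by pixel
for cam in("side","scene"):
    d=D[cam]
    for s in(0,10,20):
        P=[mid+u*(s+e)/1000+np.array([0,0,z]) for e in(-12.75,12.75) for z in(0,-.008)]
        print(cam,s,proj(d,P).round(1).tolist())
    print(cam,"ends",proj(d,[L,R]).round(1).tolist())
E
```

```text
row105/106 [(243, 239), (243, 240), (242, 226), (242, 218), (211, 180), (206, 204), (240, 238), (243, 241), (243, 240), (243, 240), (243, 240), (243, 240)]
198.34408602150538 355.17816091954023
[0.49478928 0.12385192 0.14      ] [0.53821813 0.28704075 0.14      ] len 0.16886876922981203 mid [0.51650371 0.20544633 0.14      ] yaw -0.2600978746620264
seam s 0.012534940041354083
seam s 0.013073092496216158
seam s 0.013611246368813574
side 0 [[246.6, 277.6], [246.7, 280.6], [242.4, 285.7], [242.6, 288.7]]
side 10 [[245.0, 280.7], [245.1, 283.7], [240.7, 289.0], [240.9, 292.0]]
side 20 [[243.4, 283.9], [243.5, 286.9], [239.0, 292.3], [239.1, 295.3]]
side ends [[257.5, 256.6], [229.5, 310.6]]
scene 0 [[170.5, 155.7], [170.8, 157.7], [166.7, 153.7], [167.0, 155.6]]
scene 10 [[169.0, 154.9], [169.3, 156.9], [165.3, 152.9], [165.6, 154.8]]
scene 20 [[167.5, 154.1], [167.9, 156.1], [163.8, 152.1], [164.1, 154.1]]
scene ends [[181.7, 161.7], [156.5, 148.2]]
```

Both views agree: the notch centre is at about (0.5165, 0.2055), and the bath yaw is about -0.257. I'm moving the hook above it, slightly inward and still above the rim, then looking again.

Emit:
carry_out(
  commands=[
    [1,[0,0,0],[0,0,0.01]],
    [1,[17,9,0],[0,0,0]],
    [1,[17,9.5,0],[0,0,0]],
    [1,[0,0,25],[0,0,0]],
    [1,[0,0,30],[0,0,0]],
    [1,[0,0,15],[0,0,0]],
    [1,[0,0,0],[0,0,0]],
    [1,[0,0,0],[0,0,0]],
    [1,[0,0,0],[0,0,0]],
  ],
)

```text
time_s: 9.8
ee_pos: [0.5525, 0.1958, 0.2485]
eef_rot: [3.141, 0.001, 2.885]
force: [-0.9, -0.5, -2.1]
grip_width: 0.0136
grip_force: 30.0
```

```bash
python3 - <<'E'
from h import *
import pickle
D={c:ctrl.camera(c) for c in("wrist","side")}
pickle.dump(D,open("D2.pkl","wb"))
for c in D:
  for t in("hook_seat","grip"):
    for r in ctrl.place_of(t,c)[:4]:
      if r["at"][1]>.1: print(c,t,r["score"],np.round(r["at"],4))
o=ctrl.get_obs();print(o["time_s"],o["ee_pos"],o["eef_rot"])
w=D["wrist"]
T=o["ee_pos"];y=o["eef_rot"][2]-np.pi;c,s=np.cos(y),np.sin(y)
def C(p): p=np.array(p)/1000; return np.array([T[0]+c*p[0]-s*p[1],T[1]+s*p[0]+c*p[1],T[2]-.1173+p[2]])
pts=[C(p) for p in((-40.5,-11,112),(-40.5,11,112),(-29.5,-20,112),(-29.5,20,112))]
print("hook pred px",proj(w,pts).round(1).tolist())
m=np.array([.5165,.2054,.14]);u=np.array([.2572,.9664,0])
print("notch pred px",proj(w,[m-u*.01275,m,m+u*.01275]).round(1).tolist())
cv2.imwrite("pics/w3.png",cv2.resize(w["img"][60:260,156:406],(750,600),interpolation=2))
E
```

```text
wrist hook_seat 0.72 [0.52   0.2019 0.2436]
side hook_seat 0.74 [0.52   0.2019 0.238 ]
side grip 0.84 [0.5485 0.1929 0.2626]
10.1 [0.55226626 0.19561268 0.24755936] [3.14151609e+00 9.15457617e-05 2.88465221e+00]
hook pred px [[239.1, 166.1], [276.5, 166.1], [224.4, 184.1], [291.2, 184.1]]
notch pred px [[244.1, 146.1], [258.3, 146.2], [272.5, 146.2]]
```

View pics/w3.png

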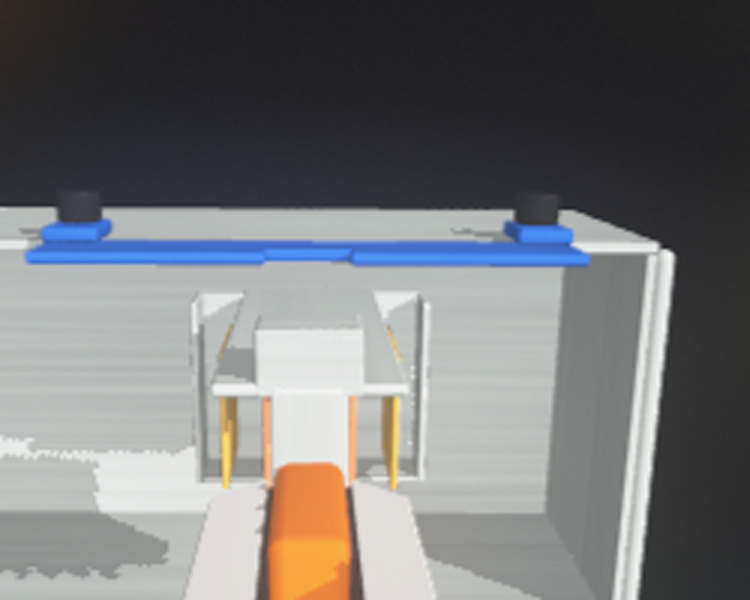

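The notch is clear at crop columns 264–352 (image 244–273). The hook is centred on it at 259, with about 4 mm left to go outward. I'm lowering to just above the strip.

Emit:
carry_out(
  commands=[
    [1,[0,0,20],[0,0,0]],
    [1,[0,0,20],[0,0,0]],
    [1,[0,0,20],[0,0,0]],
    [1,[0,0,12],[0,0,0]],
    [1,[0,0,0],[0,0,0]],
    [1,[4,0,0],[0,0,0]],
    [1,[0,0,0],[0,0,0]],
    [1,[0,0,0],[0,0,0]],
  ],
)

```text
time_s: 11.1
ee_pos: [0.5485, 0.1968, 0.176]
eef_rot: [3.141, 0.001, 2.885]
force: [0.0, -0.4, -2.3]
grip_width: 0.0139
grip_force: 30.0
```

```bash
python3 - <<'E'
from h import *
w=ctrl.camera("wrist")
o=ctrl.get_obs();print(o["time_s"],o["ee_pos"],o["eef_rot"],o["force"])
T=o["ee_pos"];y=o["eef_rot"][2]-np.pi;c,s=np.cos(y),np.sin(y)
def C(p): p=np.array(p)/1000; return np.array([T[0]+c*p[0]-s*p[1],T[1]+s*p[0]+c*p[1],T[2]-.1173+p[2]])
print("hook pred px",proj(w,[C(p) for p in((-40.5,-11,112),(-40.5,11,112),(-26.5,-20,112),(-26.5,20,112))]).round(1).tolist())
m=np.array([.5165,.2054,.14]);u=np.array([.2572,.9664,0])
print("notch pred px",proj(w,[m-u*.01275,m,m+u*.01275]).round(1).tolist())
cv2.imwrite("pics/w4.png",cv2.resize(w["img"][120:220,196:321],(750,600),interpolation=2))
E
```

```text
11.15 [0.54846519 0.19671738 0.17580599] [3.14131884e+00 4.72846564e-04 2.88483305e+00] [ 0.30459833  0.12087123 -2.05762036]
hook pred px [[239.4, 166.7], [276.8, 166.7], [224.7, 189.6], [291.5, 189.6]]
notch pred px [[239.9, 167.9], [258.5, 167.9], [277.2, 168.0]]
```

View pics/w4.png

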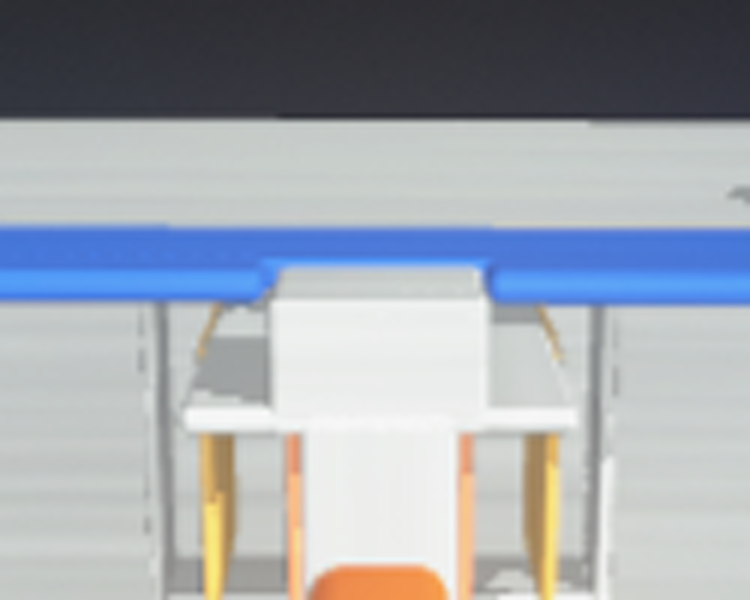

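The hook is centred in the notch in y (notch 240–278, hook 241–278). It is about 1.3 mm inward in x, so I'm correcting that and lowering slowly while watching force.

Emit:
carry_out(
  commands=[
    [1,[1.2,0,0],[0,0,0]],
    [1,[0,0,6],[0,0,0]],
    [1,[0,0,5],[0,0,0]],
    [1,[0,0,3],[0,0,0]],
    [1,[0,0,3],[0,0,0]],
    [1,[0,0,3],[0,0,0]],
    [1,[0,0,0],[0,0,0]],
  ],
)

```text
time_s: 12.02
ee_pos: [0.5471, 0.1969, 0.1552]
eef_rot: [-3.141, -0.0, 2.885]
force: [0.9, 0.8, -2.4]
grip_width: 0.0141
grip_force: 30.0
```

Emit:
carry_out(
  commands=[
    [1,[0,0,3],[0,0,0]],
    [1,[0,0,2],[0,0,0]],
    [1,[0,0,0],[0,0,0]],
    [1,[0,0,0],[0,0,0]],
  ],
)

```text
time_s: 12.52
ee_pos: [0.5472, 0.197, 0.1505]
eef_rot: [3.142, 0.0, 2.885]
force: [0.2, 0.6, -1.6]
grip_width: 0.0137
grip_force: 30.0
```

Emit:
carry_out(
  commands=[
    [1,[0,0,2],[0,0,0]],
    [1,[0,0,2],[0,0,0]],
    [1,[0,0,1],[0,0,0]],
    [1,[0,0,0],[0,0,0]],
  ],
)

```text
time_s: 13.02
ee_pos: [0.5472, 0.197, 0.1453]
eef_rot: [-3.142, -0.0, 2.885]
force: [-0.2, -0.0, -1.6]
grip_width: 0.0137
grip_force: 30.0
```

Emit:
carry_out(
  commands=[
    [1,[0,0,1],[0,0,0]],
    [1,[0,0,1],[0,0,0]],
    [1,[0,0,0.8],[0,0,0]],
    [1,[0,0,0],[0,0,0]],
  ],
)

```text
time_s: 13.52
ee_pos: [0.5472, 0.197, 0.1426]
eef_rot: [-3.142, -0.0, 2.885]
force: [-0.1, -0.1, -2.2]
grip_width: 0.0138
grip_force: 30.0
```

Emit:
carry_out(
  commands=[
    [1,[0,0,0.7],[0,0,0]],
    [1,[0,0,0.6],[0,0,0]],
    [1,[0,0,0],[0,0,0]],
  ],
)

```text
time_s: 13.9
ee_pos: [0.5472, 0.197, 0.1414]
eef_rot: [3.142, 0.0, 2.885]
force: [0.2, -0.5, -1.7]
grip_width: 0.0136
grip_force: 30.0
```

No contact yet, and the hook is well inside the notch. I'm continuing to feel for the floor.

Emit:
carry_out(
  commands=[
    [1,[0,0,0.5],[0,0,0]],
    [1,[0,0,0.5],[0,0,0]],
    [1,[0,0,0],[0,0,0]],
  ],
)

```text
time_s: 14.28
ee_pos: [0.5473, 0.197, 0.1412]
eef_rot: [3.141, 0.001, 2.885]
force: [-2.7, -0.8, 7.6]
grip_width: 0.0141
grip_force: 30.0
```

```bash
python3 - <<'E'
from h import *
w=ctrl.camera("wrist");sd=ctrl.camera("side")
o=ctrl.get_obs();print(o["time_s"],o["ee_pos"],o["force"],o["moment"])
a=cv2.resize(w["img"][130:220,196:321],(500,360),interpolation=2)
b=cv2.resize(sd["img"][230:320,190:265],(300,360),interpolation=2)
cv2.imwrite("pics/w5.png",cv2.hconcat([a,b]))
E
```

```text
14.375 [0.5473391  0.19703076 0.14120022] [-3.39276882  0.22589639  6.11556246] [-0.09507951  0.77780149  0.05443152]
```

View pics/w5.png

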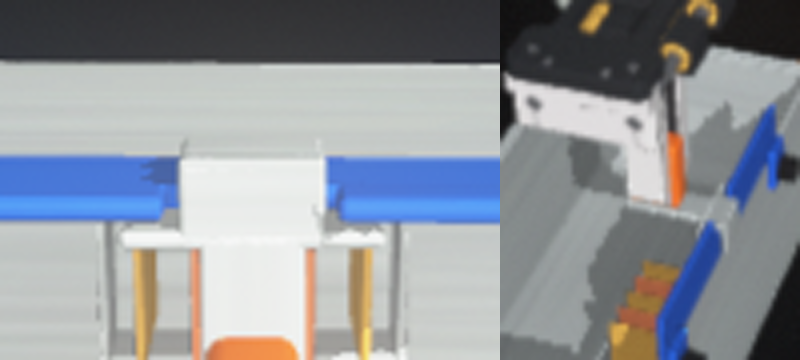

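The hook roof is in the notch, between the blue shoulders in both views. The height (0.1412) and the contact force match seating. I'm releasing gently.

Emit:
carry_out(
  commands=[
    [1,[0,0,-0.5],[0,0,0]],
    [1,[0,0,0],[0,0,0]],
  ],
  squeeze=10,
)

```text
time_s: 14.62
ee_pos: [0.5474, 0.1969, 0.1411]
eef_rot: [3.141, 0.001, 2.885]
force: [-0.2, -1.3, 3.8]
grip_width: 0.0136
grip_force: 10.0
```

Emit:
carry_out(
  commands=[
    [1,[0,0,0],[0,0,0]],
    [0.82,[0,0,0],[0,0,0]],
    [0.8,[0,0,0],[0,0,0]],
    [0.75,[0,0,0],[0,0,0]],
    [0.7,[0,0,0],[0,0,0]],
    [0.65,[0,0,0],[0,0,0]],
    [0.65,[0,0,0],[0,0,0]],
    [0.65,[0,0,0],[0,0,0]],
  ],
  squeeze=3,
)

```text
time_s: 15.62
ee_pos: [0.5472, 0.197, 0.1409]
eef_rot: [-3.142, 0.0, 2.885]
force: [0.5, 1.2, -0.0]
grip_width: 0.0329
grip_force: 0.0
```

Emit:
carry_out(
  commands=[
    [0.65,[0,0,-10],[0,0,0]],
    [0.65,[0,0,-20],[0,0,0]],
    [0.65,[0,0,-40],[0,0,0]],
    [0.65,[0,0,-40],[0,0,0]],
    [0.65,[0,0,-10],[0,0,0]],
    [0.65,[0,0,0],[0,0,0]],
    [0.65,[0,0,0],[0,0,0]],
    [0.65,[0,0,0],[0,0,0]],
  ],
)

```text
time_s: 16.62
ee_pos: [0.5469, 0.1969, 0.2597]
eef_rot: [-3.141, -0.002, 2.885]
force: [0.3, -0.0, -0.2]
grip_width: 0.0326
grip_force: 0.0
```

```bash
python3 - <<'E'
from h import *
w=ctrl.camera("wrist");sd=ctrl.camera("side")
for t in("grip","hook_seat","carrier"):
  for r in ctrl.place_of(t,"wrist")[:3]+ctrl.place_of(t,"side")[:4]:
    if r["at"][1]>.1: print(t,r["score"],np.round(r["at"],4))
o=ctrl.get_obs();print(o["time_s"],o["ee_pos"],o["force"])
a=cv2.resize(w["img"][70:220,166:366],(480,360),interpolation=2)
b=cv2.resize(sd["img"][230:320,190:265],(300,360),interpolation=2)
cv2.imwrite("pics/w6.png",cv2.hconcat([a,b]))
E
```

```text
grip 0.84 [0.5474 0.1953 0.1566]
grip 0.83 [0.5448 0.1946 0.1556]
hook_seat 0.67 [0.5156 0.2027 0.136 ]
hook_seat 0.78 [0.5155 0.2059 0.1358]
carrier 0.61 [0.5433 0.1961 0.0244]
carrier 0.92 [0.5455 0.1965 0.0211]
17.025 [0.54719085 0.19697306 0.26081219] [ 0.65002477 -0.98785964  0.84878603]
```

View pics/w6.png

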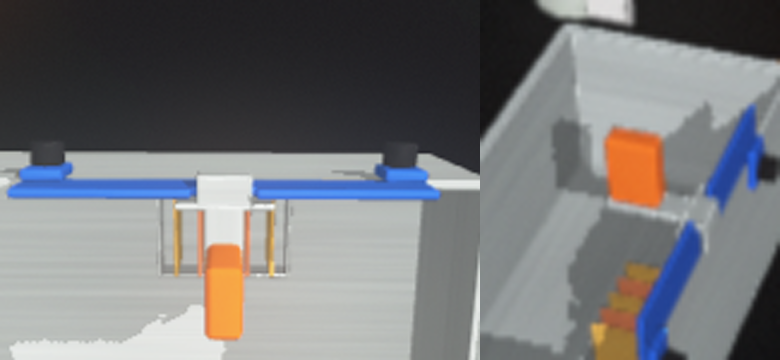

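The carrier hangs level in the notch, with the hook at crop (225,188) between the blue shoulders and the coupons inside the bath. The gripper is clear, so I'm handing in.

```bash
python3 -c "
from station import ctrl
print(ctrl.hand_in())"
```

```text
the job is handed in; nothing more can be done
None
```

The steel carrier hangs by its hook, seated in the strip's notch with the coupons inside the bath; the gripper has let go and is clear, no glassware was touched, and the job was handed in at about 17 s (no verdict was returned).

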